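# Set the carrier gas pressure and sniff its outlet for leaks

## Robot

A 7-joint arm with a two-finger parallel gripper is mounted at the origin on the work surface. World frame = base frame: x ahead of the robot, y to its left, z up, the work surface at z = 0. Lengths are in m, angles in rad, forces in N, time in s.
With the tool pointing down it reaches from about 0.425 to 0.925 m from the base axis. Payload 6.8 kg.
Tool frame: the origin (TCP) lies on the mounting face of the last link; the fingertips stand 173 mm ahead of it and the grasp point (between the pads) lies 155 mm ahead of it; z points along the fingers, y is the line along which they close (so a half turn about z gives the same grasp; the last joint's range is limited). The gripper opens to 85 mm and grips with 20 to 120 N. Pads are 22 mm wide; open, the fingers measure 114 mm over their backs; the gripper's body (76 mm by 85 mm) begins 54 mm behind the grasp point. The pads swing forward as they close: fully open they stand 13 mm farther back than shut.
Start: joints at [-1.367, 0.477, 0.022, 1.555, -0.011, 1.109, -0.083], TCP at [0.207, 0.642, 0.405] pointing down, gripper open.
Joint ranges: [-2.96, 2.96], [-0.34, 2.1], [-1.41, 1.46], [0.24, 2.44], [-1.37, 4.51], [0.17, 1.92], [-2.96, 2.96]. Speed limits (rad/s): [2.39, 2.39, 3.14, 3.14, 3.14, 3.14, 3.14].

## Interface

Orientations are given as a unit quaternion [w, x, y, z].
In Python, from bench import bot gives the robot as it stands. The module is installed in compiled form; this text tells all that it offers.
- The arm moves only by the tool arm_command, never from a script. Its arguments are lists of equal length, an entry for each row: "translation": the shift along the tool's x, y, z in units of 10 cm (1.0 is 10 cm), a list of three; "rot": the turn, a rotation vector about the tool's x, y, z in units of pi/4 rad (1.0 is pi/4 rad), a list of three. In form: {"translation": [[dx, dy, dz], ...], "rot": [[ax, ay, az], ...]}. A call has 1 to 5 rows; each row shifts and turns the commanded pose from where the row before left it, along the tool's axes as they then stand; what a row does not reach is not made up. A row lasts 1/12 s, in which the tool goes at most 41.7 mm and 7.16 degrees, less where a joint would pass 70% of its speed; a pose out of reach is approached as far as the arm can. A call with a number of a shift or a turn outside -1 to 1 is refused whole. A call with a gripper value outside its range is refused whole. "grip" is the closure in counts, from 0 (fully open) to 255 (shut), set as the call begins (left out, the last holds). The fingers move at their own pace and stop on an object; "newtons" is the grip in N (left out, the last holds). Time passes only in rows, so rows that do not move let the fingers close. It gives the time, the measured TCP pose, the force, the opening and the grip force at its end, in the units of the state.
- bot.read_state(): the state, without advancing time (a new reading comes with each control period).
- bot.get_image(name): name is "side" or "top"; returns the picture (384x512x3 uint8, red, green, blue); there is no depth.
- bot.get_calibration(name): a dict with "camera_matrix" (3x3 intrinsics, pixels), "k1" (the pictures are not rectified: a ray, as slopes to the right and down, at radius r is drawn at 1 + k1 r^2 times it, then the intrinsics apply), "pose" (4x4, takes a point from camera to world coordinates). Camera axes: x right, y down, z forward; pixel columns grow to the right and rows downward; lengths in m; the calibration is good to about 2 mm. A picture is of the moment at which its call begins. get_calibration takes no time and is no camera call.
- bot.job_done(): hands the job in; it is judged then, once.
Trained networks look in the newest picture that a camera, given by its name, has taken for a name from the list of things; names that differ only in an ending like _2 or _b are one class to them, and where a whole thing is asked for, a point or a joint stands for the part that bears it (a point fixed in the world has none). Each returns a list of dicts, best first, with "score" (0 to 1); they miss things now and then, are a little off and sometimes report something else, mostly with a low value. They report only what shows in the picture. A call takes as long as a camera call. They do not tell look-alikes from the thing itself.
- bot.trace(camera, thing): "region" (384x512 bool, what is visible of it) and "box" ([left, top, width, height] in pixels, round what is visible of it).
- bot.landmark_of(camera, thing): "pixel" ([column, row] in pixels: a listed point, or the origin of a listed thing).
The state is a dict: "time": time; "qpos": joint angles; "qvel": joint speeds; "joint_torque": joint torques, N m; "eef_pos": TCP position; "ee_rot": TCP orientation; "force": force on the tool from outside, world axes, zero at the start; "ft_torque": the same for the moment, N m; "opening": finger opening in m; "grip_force": force on a finger pad.
Only numpy, scipy, OpenCV 4.12 (cv2) and the standard library are available. Lean on these libraries where they do the work, as an engineer would, in place of code of your own. Each camera call takes 0.05 s, during which the arm holds its last target. There are 200 camera calls.

## Task

On the gas console, turn the blue carrier-gas knob until the black needle of its gauge lies on the green set hand, without running the needle into the red sector, and let go of the knob. Then take the yellow leak detector from its dock, hold its probe tip about a centimetre from the brass outlet nut of that same blue line, pointing straight at it and not pressing on it, steady for two seconds, and set the detector back down in its dock as it was. Leave the red and yellow knobs as they are set, and do not disturb the bottle, the flowmeter or the vial rack.

Things in the scene. Friction and masses are not known exactly. Their poses are not given: they have to be found in the camera images.
- carrier_grip (a point): On the vertical axis of the blue knob, at half its height (13 mm above its foot, 26 mm above the deck). The knob is a fluted upright cylinder 34 mm across, 26 mm tall; its foot is 13 mm above the deck on a 22 mm bush. Turning needs about 0.06 N m; it stays where left. The point's x axis points level along its line, past the gauge to the outlet nut, roughly away from the robot.
- carrier_knob (a joint): Angle of the blue knob in rad, 0 to 9.42, growing clockwise seen from above (the way the pressure rises).
- carrier_needle (a joint): Angle of the black needle on the blue line's gauge in rad: 0 at the zero end of the scale, growing clockwise from above to 4.71 at the full end; the red sector covers 3.5 to 4.71. Coupled to the blue knob: it turns half as far, in the same sense.
- carrier_mark (a joint): Angle of the green set hand on the same dial and the same scale (0 to 4.71, clockwise). The pressure is right when needle and set hand have equal angles. The set hand lies under the gauge glass and cannot be touched; it is always at 1.6 to 2.7, above where the needle starts (0.6 to 1.2).
- carrier_needle_tip (a point): Tip of the black needle, 23 mm from the dial's centre; x axis out along the needle. The dial is 60 mm across, steel-rimmed, facing straight up; the rim stands 16 mm above the deck; its centre is 76 mm beyond the knob's axis.
- carrier_mark_tip (a point): Point in the broad tip of the green set hand, 23 mm from the dial's centre; x axis out along the hand; the hand reaches 27 mm out.
- carrier_nut (a point): Centre of the brass outlet nut of the blue line: 14 mm across, 14 mm tall, axis vertical, centre 19 mm above the deck, 152 mm beyond the knob's axis. A steel tube 4 mm thick leaves its top, rises to 54 mm above the deck, bends away from the knob and goes down behind the console. Each line has such a nut and tube.
- carrier: The blue line's station: aluminium plate 200 mm (x) by 64 mm (y) with blue knob, gauge and nut, fixed on the console. Origin under the plate's centre at deck level; x from knob to nut, z up. Knob axis at x = -72 mm, dial centre at +4, nut at +80, all at y = 0. Three like stations (blue, red, yellow knob) stand 66 mm apart along y; which is in which place varies.
- console: White gas console, a fixed box 210 mm (x) by 212 mm (y), 80 mm tall to its deck, dark blue front panel towards its -x. Origin on the bench under its centre.
- hydrogen_needle_tip (a point): Tip of the needle on the gauge of the red-knob line, 23 mm from the dial's centre. It moves only if the red knob is turned, half as far.
- air_needle_tip (a point): Tip of the needle on the gauge of the yellow-knob line, 23 mm from the dial's centre. It moves only if the yellow knob is turned, half as far.
- detector: Leak detector, loose, 0.18 to 0.28 kg: yellow case 150 mm long (x), 36 wide (y), 28 tall, black rubber band from x = -31 to +21 mm. Origin at the centre of the case's underside, x forward to the probe, z up. A 7 mm steel probe leaves the front 16 mm above the underside, runs straight to x = 128 mm, then bends 45 degrees down; its orange tip is 169 mm ahead of and 19 mm below the origin.
- probe_tip (a point): The very tip of the detector's probe, at x = 169, y = 0, z = -19 mm in the detector's frame. Its x axis points out of the probe, 45 degrees below the detector's x axis in the detector's xz plane.
- dock: Grey charging dock, fixed, 172 mm (x) by 64 mm (y). Origin on the bench under its centre. Flat seat 36 mm above the bench, with a rim 12 mm tall that leaves 5 mm of play about the case; the rim is open over the middle 100 mm of both long sides (room for fingers) and 26 mm wide at the front for the probe. It stands left or right of the console.
- dock_seat (a point): Centre of the dock's seat, where the detector's origin rests; x points the way the probe points when docked, z up.
- bottle: Amber glass bottle with a white cap, 60 mm across, 150 mm tall, loose; origin under its centre. It stands on the bench near a front corner of the console.
- flowmeter: White hand flowmeter, 60 (x) by 40 (y) mm, 60 mm tall, loose, a brass stub 8 mm long at its +x end; origin under its centre. It stands on the bench near a front corner of the console.
- rack: Blue vial rack, 140 mm (x) by 62 mm (y), 57 mm tall with its vials, loose; origin under its centre. It stands beside the console, on the other side from the dock.
Not all that is in view belongs to the job. Several things have the shape of the detector; the one meant has the colours described above. What is shaped like the carrier but brown is not meant.

How it is judged:
By the outcome, as a careful person would: the job done as asked, in the order asked, and still so for the second after the job is handed in, with the robot touching nothing.
It also fails if it takes over 72 s, if anything falls off the work surface, if the arm or the gripper's body presses on something with over 40 N, if the wrist force passes 120 N, or if a joint passes its speed limit or range.

## Working session

There is one attempt and no reset: what is moved stays moved. The work goes in short steps, Python scripts to look and compute and a tool call to move; the robot and the scene stay as the last step left them, time stands still between calls to the robot, and variables do not carry over. Pictures are saved under pics/ and viewed, at most 10 in all, crops included, and the job is handed in when it is done.

Besides the shell and the picture viewer there is one more tool, called after "Call:" in YAML: its name, and indented under it one key for each argument. arm_command: Moves the arm, as the interface text tells. Its arguments: {"type":"object","properties":{"translation":{"type":"array","items":{"type":"array","items":{"type":"number"}}},"rot":{"type":"array","items":{"type":"array","items":{"type":"number"}}},"grip":{"type":"number"},"newtons":{"type":"number"}},"required":["translation","rot"]}

```bash
mkdir -p pics; python3 - <<'E'
from bench import bot
import cv2,numpy as np
s=bot.read_state();print({k:np.round(v,3).tolist() for k,v in s.items()})
for n in("top","side"):
    im=bot.get_image(n);cv2.imwrite(f"pics/{n}0.png",im[:,:,::-1])
    c=bot.get_calibration(n);print(n,np.round(c["camera_matrix"],1).tolist(),c["k1"],np.round(c["pose"],4).tolist())
    for t in["carrier","carrier_grip","carrier_nut","carrier_needle_tip","carrier_mark_tip","detector","probe_tip","dock_seat","console","bottle","flowmeter","rack"]:
        print(n,t,[(round(d["score"],2),np.round(d["pixel"],1).tolist()) for d in bot.landmark_of(n,t)[:4]])
E
```

```text
{'time': 0.0, 'qpos': [-1.367, 0.478, 0.022, 1.556, -0.011, 1.109, -0.083], 'qvel': [-0.001, -0.0, -0.001, 0.002, -0.0, 0.0, 0.001], 'joint_torque': [0.0, -59.646, 1.608, -28.12, 0.012, 0.009, -0.0], 'eef_pos': [0.207, 0.642, 0.404], 'ee_rot': [-0.0, 0.155, 0.988, -0.001], 'force': [-0.132, -0.011, -0.265], 'ft_torque': [-0.012, 0.027, -0.034], 'grip_force': 0.0, 'opening': 0.085}
top [[437.3, 0.0, 257.4], [0.0, 437.3, 190.7], [0.0, 0.0, 1.0]] -0.10684084570985151 [[-0.0284, -0.9844, 0.1737, 0.271], [-0.9995, 0.0308, 0.0111, 0.0931], [-0.0163, -0.1733, -0.9847, 1.6208], [0.0, 0.0, 0.0, 1.0]]
top carrier [(0.73, [216.9, 143.9]), (0.67, [290.6, 181.0]), (0.63, [281.1, 183.1])]
top carrier_grip [(0.96, [213.0, 168.1]), (0.76, [287.6, 202.9])]
top carrier_nut [(0.89, [273.9, 161.6]), (0.68, [213.7, 127.0])]
top carrier_needle_tip [(0.43, [203.6, 220.0]), (0.41, [375.1, 216.9])]
top carrier_mark_tip []
top detector [(0.67, [279.6, 183.4]), (0.65, [140.3, 209.0]), (0.62, [201.1, 219.7]), (0.56, [202.1, 220.0])]
top probe_tip [(0.84, [180.5, 182.1]), (0.76, [125.2, 250.4])]
top dock_seat [(
[... 388 characters left out ...]
.0, 0.0, 0.0, 1.0]]
side carrier [(0.8, [286.6, 211.7]), (0.65, [307.0, 170.6]), (0.25, [290.5, 249.0])]
side carrier_grip [(0.89, [290.1, 165.3]), (0.67, [261.4, 208.8])]
side carrier_nut [(0.92, [306.0, 205.1]), (0.9, [326.3, 165.9])]
side carrier_needle_tip []
side carrier_mark_tip []
side detector [(0.64, [234.3, 178.4]), (0.61, [240.6, 150.7])]
side probe_tip [(0.94, [206.3, 150.4]), (0.88, [268.8, 171.3])]
side dock_seat [(0.77, [232.9, 176.5])]
side console [(0.68, [292.3, 246.3]), (0.59, [211.3, 215.7])]
side bottle [(0.89, [213.8, 296.2]), (0.21, [256.6, 337.8])]
side flowmeter [(0.83, [210.9, 217.8]), (0.57, [292.8, 247.3])]
side rack [(0.76, [256.6, 339.4]), (0.5, [209.8, 213.5])]
```

```bash
python3 - <<'E'
import cv2
a=cv2.imread("pics/top0.png");cv2.imwrite("pics/topc.png",cv2.resize(a[90:290,100:400],None,fx=2.66,fy=2.66,interpolation=2)[:600])
a=cv2.imread("pics/side0.png");cv2.imwrite("pics/sidec.png",cv2.resize(a[110:370,140:400],None,fx=2.3,fy=2.3,interpolation=2)[:600])
E
```

```text
(no output)
```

View pics/topc.png

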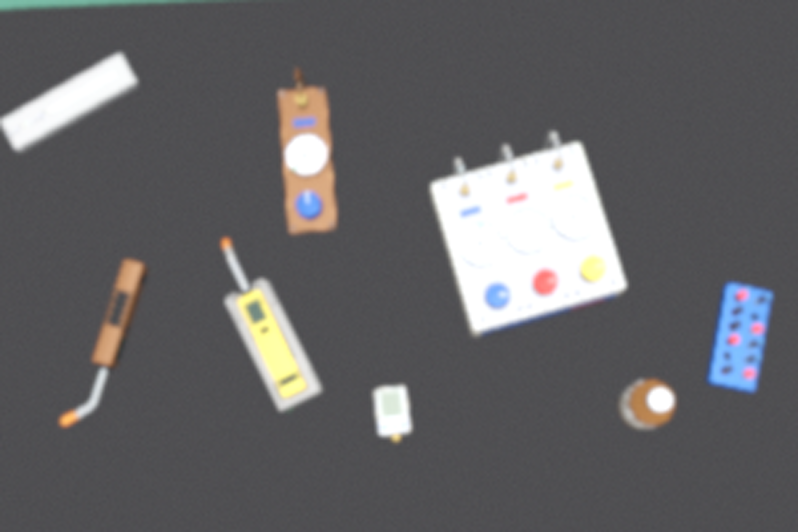

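View pics/sidec.png

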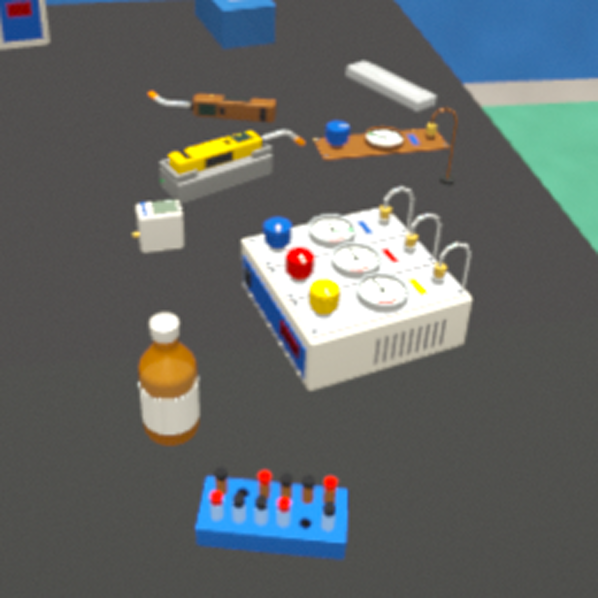

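Top: blue stations are at (287,203), on the white console, and at (213,168), on a brown plate. Detectors are at (202,220), yellow in the dock, and (140,209), brown and lying loose. The white console's blue station and the yellow docked detector fit the description. I'll measure those and enlarge the crop to confirm.

```bash
cat > h.py <<'E'
from bench import bot
import cv2,numpy as np
from scipy.spatial.transform import Rotation as R
CAL={n:bot.get_calibration(n) for n in("top","side")}
def proj(n,P):
    c=CAL[n];T=np.linalg.inv(c["pose"]);p=np.atleast_2d(P)@T[:3,:3].T+T[:3,3]
    s=p[:,:2]/p[:,2:];s=s*(1+c["k1"]*(s**2).sum(1,keepdims=True));K=c["camera_matrix"]
    return s@K[:2,:2].T+K[:2,2]
def ray(n,px):
    c=CAL[n];K=c["camera_matrix"];d=(np.array(px,float)-K[:2,2])/[K[0,0],K[1,1]];s=d.copy()
    for _ in range(20): s=d/(1+c["k1"]*(s@s))
    return c["pose"][:3,3],c["pose"][:3,:3]@np.array([s[0],s[1],1])
def onz(n,px,z):
    o,d=ray(n,px);return o+d*(z-o[2])/d[2]
def avg(n,k): return np.mean([bot.get_image(n).astype(float) for _ in range(k)],0)
def state():
    s=bot.read_state();q=s["ee_rot"];r=R.from_quat([q[1],q[2],q[3],q[0]]);return s,np.array(s["eef_pos"]),r
E
python3 - <<'E'
from h import *
for n,p in(("top",(287.6,202.9)),("side",(261.4,208.8))): print("grip",n,onz(n,p,.106))
for n,p in(("top",(273.9,161.6)),("side",(306,205.1))): print("nut",n,onz(n,p,.099))
for n,p in(("top",(200.7,220.9)),("side",(232.9,176.5))): print("seat",n,onz(n,p,.036))
for n,p in(("top",(180.5,182.1)),("side",(268.8,171.3))): print("tip",n,onz(n,p,.017))
im=avg("side",10);np.save("side.npy",im)
im2=avg("top",10);np.save("top.npy",im2)
c=np.concatenate([cv2.resize(i,(400,400),interpolation=2) for i in(im[185:235,245:295],im[185:235,265:315])],1)
y=cv2.resize(im2[150:260,130:230],(400,440),interpolation=2)[:400]
cv2.imwrite("pics/g1.png",c[:,:,::-1])
for n in("side","top"):
  for t in("hydrogen_needle_tip","air_needle_tip"):
    print(n,t,[(round(d["score"],2),np.round(d["pixel"],1).tolist()) for d in bot.landmark_of(n,t)[:4]])
print(bot.trace("top","dock")[0]["box"],bot.read_state()["time"])
E
```

```text
grip top [0.49151479 0.00580503 0.106     ]
grip side [0.5056698  0.02056933 0.106     ]
nut top [0.64315592 0.04829566 0.099     ]
nut side [0.64179566 0.03363478 0.099     ]
seat top [0.44501131 0.32119912 0.036     ]
seat side [0.45120604 0.3386266  0.036     ]
tip top [0.59571756 0.39942072 0.017     ]
tip side [0.59665165 0.39694221 0.017     ]
side hydrogen_needle_tip []
side air_needle_tip []
top hydrogen_needle_tip []
top air_needle_tip []
[184.6, 196.5, 34.6, 45.7] 2.55[ WARN:0@4.062] global loadsave.cpp:1063 imwrite_ Unsupported depth image for selected encoder is fallbacked to CV_8U.
```

View pics/g1.png

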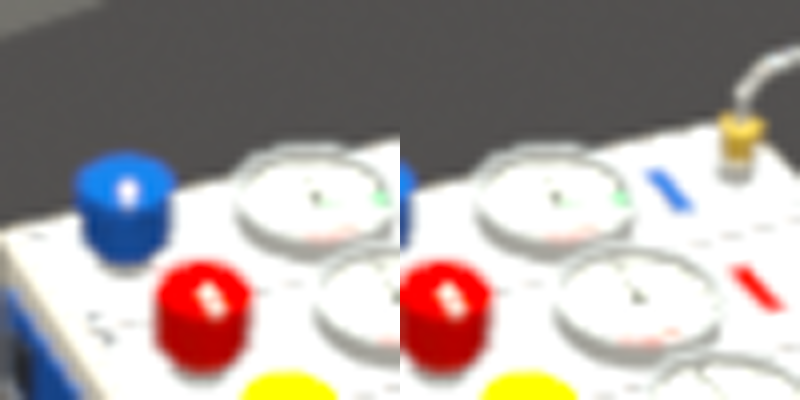

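```bash
cat > fit.py <<'E'
from h import *
from scipy.optimize import least_squares
S=np.load("side.npy");T=np.load("top.npy")
def cen(im,box,f):
    x0,y0,x1,y1=box;c=im[y0:y1,x0:x1];w=f(c[...,0],c[...,1],c[...,2]).astype(float)
    ys,xs=np.mgrid[y0:y1,x0:x1];return np.array([(w*xs).sum(),(w*ys).sum()])/w.sum(),w.sum()
clip=lambda a:np.clip(a,0,None)
blue=lambda r,g,b:clip(b-r-60);red=lambda r,g,b:clip(r-np.maximum(g,b)-60);yel=lambda r,g,b:clip(np.minimum(r,g)-b-60)
obs=[]
for n,im,bx in(("top",T,[(279,193,295,209),(297,188,313,204),(315,183,331,198)]),("side",S,[(252,202,270,220),(262,214,279,235),(273,228,290,248)])):
    for i,f in enumerate((blue,red,yel)):
        p,w=cen(im,bx[i],f);obs.append((n,i,p));print(n,i,p.round(2))
cyl=np.array([[.017*np.cos(a),.017*np.sin(a),z] for a in np.linspace(0,6.28,24,endpoint=False) for z in np.linspace(0,.026,5)])
top=np.array([[r*np.cos(a),r*np.sin(a),.026] for a in np.linspace(0,6.28,24,endpoint=False) for r in(.005,.011,.015)])
def sil(n,c):  # silhouette centroid
    h=cv2.convexHull(proj(n,cyl+c).astype(np.float32));m=cv2.moments(h);return np.array([m['m10'],m['m01']])/m['m00']
def model(v):
    x,y,th=v[:3];u=np.array([np.cos(th),np.sin(th)]);w=np.array([-u[1],u[0]])
    return [np.r_[np.array([x,y])+(-i*.066)*w,.093] for i in range(3)]
def res(v,names=("top","side")):
    k=model(v);r=[]
    for n,i,p in obs:
        if n in names:r.extend(sil(n,k[i])-p)
    return r
for nm in(("top","side"),("top",),("side",)):
    s=least_squares(res,[.5,.01,.2],args=(nm,),x_scale=.01,diff_step=1e-3);print(nm,s.x.round(4),np.round(s.fun,2))
    if len(nm)==2:np.save("st.npy",s.x)
E
python3 fit.py
```

```text
top 0 [285.86 200.75]
top 1 [303.96 195.7 ]
top 2 [321.62 190.93]
side 0 [260.16 209.07]
side 1 [269.75 223.27]
side 2 [280.5 237.4]
('top', 'side') [0.5004 0.0134 0.2469] [-0.51 -0.34 -0.55 -0.4  -0.27 -0.7  -0.18  1.31 -0.29  0.19 -0.52  0.54]
('top',) [0.4991 0.012  0.2395] [-0.1   0.01 -0.11  0.08  0.21 -0.09]
('side',) [0.5016 0.016  0.25  ] [ 0.09  0.75  0.05 -0.45 -0.12 -0.19]
```

```bash
cat >> fit.py <<'E'
E
python3 - <<'E'
from h import *
x,y,th=np.load("st.npy");u=np.array([np.cos(th),np.sin(th)]);w=np.array([-u[1],u[0]])
S=np.load("side.npy");T=np.load("top.npy")
def cen(im,c,h,f):
    x0,y0=(np.round(c)-h).astype(int);k=im[y0:y0+2*h+1,x0:x0+2*h+1];ww=np.clip(f(k[...,0],k[...,1],k[...,2]),0,None)
    ys,xs=np.mgrid[y0:y0+2*h+1,x0:x0+2*h+1];return np.array([(ww*xs).sum(),(ww*ys).sum()])/ww.sum()
for i in range(3):
    nut=np.r_[np.array([x,y])+.152*u-.066*i*w,.099]
    for n,im in(("top",T),("side",S)):
        p=proj(n,nut)[0];q=cen(im,p,5,lambda r,g,b:r-b-40);print(i,n,nut.round(4),p.round(1),q.round(1),onz(n,q,.099).round(4))
# rectified dials, u to the right, w up; 80mm square
N=390
def rect(n,im,i,dz=.012):
    g=np.linspace(-.035,.035,N);A,B=np.meshgrid(g,-g)
    c=np.array([x,y])+.076*u-.066*i*w
    P=np.c_[c+A.reshape(-1,1)*u+B.reshape(-1,1)*w,np.full(N*N,.08+dz)]
    m=proj(n,P).reshape(N,N,2).astype(np.float32)
    return cv2.remap(im.astype(np.float32),m[...,0],m[...,1],cv2.INTER_CUBIC)
o=np.concatenate([rect("side",S,0),rect("side",S,1)],1)
o=np.clip((o-80)*1.5,0,255)
cv2.imwrite("pics/dial1.png",o[:,:,::-1].astype(np.uint8))
E
```

```text
0 top [0.6478 0.0505 0.099 ] [273.2 160.4] [274.3 161.1] [0.6451 0.0469 0.099 ]
0 side [0.6478 0.0505 0.099 ] [306.5 201.8] [307.1 201.5] [0.6502 0.0521 0.099 ]
1 top [ 0.6639 -0.0135  0.099 ] [290.9 155.4] [291.8 156.2] [ 0.6609 -0.0166  0.099 ]
1 side [ 0.6639 -0.0135  0.099 ] [317.7 213.8] [318.6 213.7] [ 0.6665 -0.0135  0.099 ]
2 top [ 0.6801 -0.0775  0.099 ] [308.5 150.6] [309.3 151.1] [ 0.6778 -0.0803  0.099 ]
2 side [ 0.6801 -0.0775  0.099 ] [330.  226.9] [331.  226.9] [ 0.6828 -0.0778  0.099 ]
```

View pics/dial1.png

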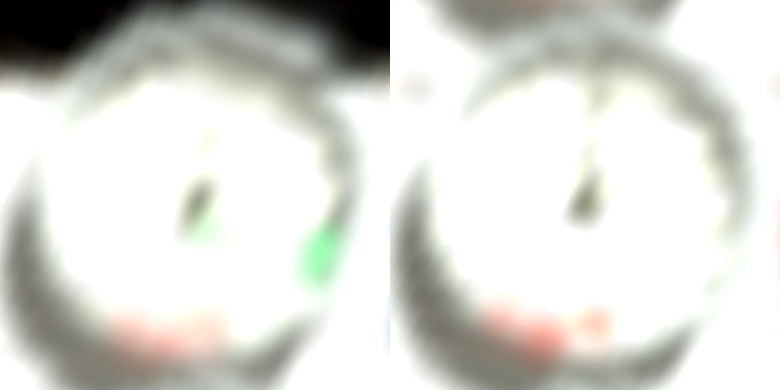

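The green tip is near scale 2.7, the needle is near 1.0 to 1.1 pointing up-right, and the red sector runs along the lower left (zero at upper left). This is the white console's blue line, so the identity is confirmed. The brass nut pixels agree with the model.

Call:
arm_command:
  translation:
    - [0, 0, 0]
    - [0, 0, 0]
    - [0, 0, 0]
    - [0, 0, 0]
    - [-0.1, -0.37, 0]
  rot:
    - [0, 0, -0.155]
    - [0, 0, -0.155]
    - [0, 0, -0.155]
    - [0, 0, -0.155]
    - [0, 0, 0]
  grip: 105
  newtons: 40

```text
time: 2.97
eef_pos: [0.2183, 0.6122, 0.4042]
ee_rot: [-0.002, -0.095, 0.995, 0.002]
force: [-0.1, -0.3, 0.9]
opening: 0.0502
grip_force: 0.0
```

Call:
arm_command:
  translation:
    - [-0.1, -0.37, 0]
    - [-0.1, -0.37, 0]
    - [-0.1, -0.37, 0]
    - [-0.1, -0.37, 0]
    - [-0.1, -0.37, 0]
  rot:
    - [0, 0, 0]
    - [0, 0, 0]
    - [0, 0, 0]
    - [0, 0, 0]
    - [0, 0, 0]

```text
time: 3.38
eef_pos: [0.3054, 0.4325, 0.4048]
ee_rot: [0.0, -0.087, 0.996, 0.0]
force: [1.1, -0.8, -0.1]
opening: 0.0499
grip_force: 0.0
```

Call:
arm_command:
  translation:
    - [-0.1, -0.37, 0]
    - [-0.1, -0.37, 0]
    - [-0.1, -0.37, 0]
    - [-0.1, -0.37, 0]
    - [-0.1, -0.37, 0]
  rot:
    - [0, 0, 0]
    - [0, 0, 0]
    - [0, 0, 0]
    - [0, 0, 0]
    - [0, 0, 0]

```text
time: 3.8
eef_pos: [0.3867, 0.259, 0.4051]
ee_rot: [0.0, -0.087, 0.996, 0.0]
force: [1.0, 0.8, -0.2]
opening: 0.0502
grip_force: 0.0
```

Call:
arm_command:
  translation:
    - [-0.1, -0.37, 0]
    - [-0.1, -0.37, 0]
    - [-0.1, -0.37, 0]
    - [-0.1, -0.37, 0]
    - [-0.1, -0.37, 0]
  rot:
    - [0, 0, 0]
    - [0, 0, 0]
    - [0, 0, 0]
    - [0, 0, 0]
    - [0, 0, 0]

```text
time: 4.22
eef_pos: [0.4682, 0.0855, 0.4051]
ee_rot: [0.0, -0.087, 0.996, 0.0]
force: [0.8, 0.5, 0.6]
opening: 0.0502
grip_force: 0.0
```

```bash
cat >> h.py <<'E'
def delta(target,yaw=None):
    "remaining move in tool axes (units of 10 cm), then turn about tool z (units pi/4); tool-frame shift assumes current orientation"
    s,p,r=state();d=r.inv().apply(np.array(target)-p)*10
    y=r.apply([0,1,0]);cy=np.degrees(np.arctan2(y[1],y[0]));z=r.apply([0,0,1])
    print("t %.2f pos"%s["time"],p.round(4),"closing yaw %.1f"%cy,"z",z.round(3),"shift",d.round(3),"open %.4f"%s["opening"],"q",np.round(s["qpos"],2))
    if yaw is not None: print("turn",round(-(yaw-cy)/45,3))
E
python3 - <<'E'
from h import *
delta([.5004,.0130,.262],100)
# dial measurements
x,y,th=np.load("st.npy");u=np.array([np.cos(th),np.sin(th)]);w=np.array([-u[1],u[0]])
S=np.load("side.npy");N=141;g=np.linspace(-.035,.035,N);A,B=np.meshgrid(g,-g);c=np.array([x,y])+.076*u
m=proj("side",np.c_[c+A.reshape(-1,1)*u+B.reshape(-1,1)*w,np.full(N*N,.092)]).reshape(N,N,2).astype(np.float32)
I=cv2.remap(S.astype(np.float32),m[...,0],m[...,1],cv2.INTER_CUBIC)
D=np.clip(200-I.min(2),0,None)*(np.hypot(A,B)<.008);h=np.array([(D*A).sum(),(D*B).sum()])/D.sum()
G=np.clip(I[...,1]-I[...,0]-15,0,None)*(np.hypot(A,B)>.015);gg=np.array([(G*A).sum(),(G*B).sum()])/G.sum()
print("hub",h*1e3,"green",gg*1e3,)
for hub in(h,[0,-.0023],[0,-.001]):
  v=gg-hub;print("mark",np.pi*.75-np.arctan2(v[1],v[0]),np.hypot(*v))
  prof=[]
  for a in np.arange(.4,1.5,.1):
    ph=np.pi*.75-a;rr=np.linspace(.008,.021,14);X=(hub[0]+rr*np.cos(ph)+.035)/.0005;Y=(.035-hub[1]-rr*np.sin(ph))/.0005
    prof.append(cv2.remap(I[...,0]*1,X.astype(np.float32),Y.astype(np.float32),1).mean())
  print(np.round(prof,0))
E
```

```text
t 4.22 pos [0.4682 0.0855 0.4051] closing yaw 100.0 z [ 0.001  0.001 -1.   ] shift [-0.189 -0.771  1.431] open 0.0502 q [-0.53  0.14  0.24  2.03 -0.04  0.97  1.48]
turn 0.001
hub [ 0.44761051 -1.65651481] green [ 22.47740872 -10.77666605]
mark 2.748704094000394 0.023843010883546505
[256. 256. 255. 255. 253. 250. 249. 251. 253. 255. 255.]
mark 2.716821936038084 0.024022651186918712
[256. 256. 256. 255. 254. 252. 250. 252. 254. 256. 255.]
mark 2.7664669831561386 0.024511570773510866
[257. 256. 255. 254. 253. 250. 249. 249. 251. 254. 255.]
```

Call:
arm_command:
  translation:
    - [-0.1, -0.385, 0]
    - [-0.09, -0.385, 0]
    - [0, 0, 0.3]
    - [0, 0, 0.3]
    - [0, 0, 0.2]
  rot:
    - [0, 0, 0]
    - [0, 0, 0]
    - [0, 0, 0]
    - [0, 0, 0]
    - [0, 0, 0]

```text
time: 4.63
eef_pos: [0.4995, 0.0139, 0.323]
ee_rot: [-0.0, -0.086, 0.996, -0.0]
force: [-1.2, -0.5, -0.1]
opening: 0.0499
grip_force: 0.0
```

```bash
python3 - <<'E'
from h import *
delta([.5004,.0130,.262],100)
s,p,r=state();gp=p+r.apply([0,0,.168]);print(proj("top",gp),proj("side",gp))
im=avg("side",4);im2=bot.get_image("top").astype(float)
o=np.concatenate([cv2.resize(im[160:240,220:300],(400,400),interpolation=2),cv2.resize(im2[160:240,250:330],(400,400),interpolation=2)],1)
cv2.imwrite("pics/app.png",o[:,:,::-1].astype(np.uint8))
E
```

```text
t 4.63 pos [0.4995 0.0139 0.323 ] closing yaw 99.9 z [-0.001 -0.    -1.   ] shift [-0.007 -0.011  0.61 ] open 0.0499 q [-0.39  0.3   0.29  2.06 -0.12  0.8   1.71]
turn -0.002
[[285.86702625 198.56812739]] [[259.99576097 195.81666767]]
```

View pics/app.png

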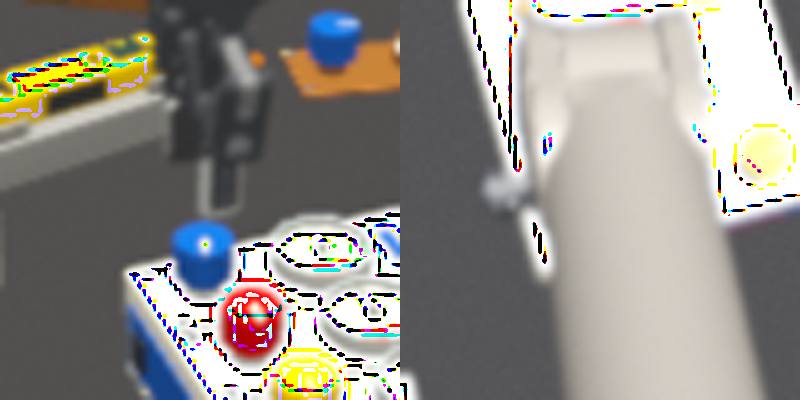

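Side: the near finger is at crop (222,190), about 4 px right of the blue knob axis (203,260). That is what the geometry predicts, so the alignment is good.

Call:
arm_command:
  translation:
    - [-0.01, -0.01, 0.25]
    - [0, 0, 0.25]
    - [0, 0, 0.1]
    - [0, 0, 0]
    - [0, 0, 0]
  rot:
    - [0, 0, 0]
    - [0, 0, 0]
    - [0, 0, 0]
    - [0, 0, 0]
    - [0, 0, 0]

```text
time: 5.3
eef_pos: [0.5015, 0.0142, 0.2657]
ee_rot: [0.0, -0.087, 0.996, 0.0]
force: [0.9, -0.2, 0.2]
opening: 0.0506
grip_force: 0.0
```

Call:
arm_command:
  translation:
    - [0, 0, 0]
    - [0, 0, 0]
    - [0, 0, 0]
    - [0, 0, 0]
    - [0, 0, 0]
  rot:
    - [0, 0, 0]
    - [0, 0, 0]
    - [0, 0, 0]
    - [0, 0, 0]
    - [0, 0, 0]
  grip: 255
  newtons: 30

```text
time: 5.72
eef_pos: [0.5023, 0.0114, 0.267]
ee_rot: [0.002, -0.086, 0.996, -0.001]
force: [0.7, -8.7, 6.1]
opening: 0.0329
grip_force: 30.1
```

Call:
arm_command:
  translation:
    - [0, -0.03, 0]
    - [0, 0, 0]
    - [0, 0, 0]
    - [0, 0, 0]
    - [0, 0, 0]
  rot:
    - [0, 0, 0]
    - [0, 0, 0.15]
    - [0, 0, 0.15]
    - [0, 0, 0.15]
    - [0, 0, 0.15]

```text
time: 6.13
eef_pos: [0.5024, 0.0095, 0.267]
ee_rot: [0.002, 0.151, 0.989, -0.0]
force: [-2.5, -6.7, 9.0]
opening: 0.0332
grip_force: 30.5
```

Call:
arm_command:
  translation:
    - [0, 0, 0]
    - [0, 0, 0]
    - [0, 0, 0]
    - [0, 0, 0]
    - [0, 0, 0]
  rot:
    - [0, 0, 0.15]
    - [0, 0, 0.15]
    - [0, 0, 0.15]
    - [0, 0, 0.15]
    - [0, 0, 0.15]

```text
time: 6.55
eef_pos: [0.5017, 0.0082, 0.267]
ee_rot: [0.001, 0.432, 0.902, -0.0]
force: [-5.2, -10.4, 14.4]
opening: 0.0331
grip_force: 31.1
```

Call:
arm_command:
  translation:
    - [0, 0, 0]
    - [0, 0, 0]
    - [0, 0, 0]
    - [0, 0, 0]
    - [0, 0, 0]
  rot:
    - [0, 0, 0.15]
    - [0, 0, 0.15]
    - [0, 0, 0.15]
    - [0, 0, 0]
    - [0, 0, 0]

```text
time: 6.97
eef_pos: [0.501, 0.0078, 0.2669]
ee_rot: [0.0, 0.582, 0.813, -0.001]
force: [-9.0, -9.5, 18.6]
opening: 0.033
grip_force: 31.7
```

Call:
arm_command:
  translation:
    - [-0.03, -0.03, -0.04]
    - [0, 0, 0]
    - [0, 0, 0]
    - [0, 0, 0]
    - [0, 0, 0]
  rot:
    - [0, 0, 0]
    - [0, 0, 0.15]
    - [0, 0, 0.15]
    - [0, 0, 0.15]
    - [0, 0, 0.15]

```text
time: 7.38
eef_pos: [0.4994, 0.007, 0.2696]
ee_rot: [-0.0, 0.756, 0.654, 0.0]
force: [-2.6, -1.9, -1.8]
opening: 0.0331
grip_force: 37.6
```

Call:
arm_command:
  translation:
    - [0, 0, 0]
    - [0, 0, 0]
    - [0, 0, 0]
    - [0, 0, 0]
    - [0, 0, 0]
  rot:
    - [0, 0, 0.15]
    - [0, 0, 0.15]
    - [0, 0, 0.15]
    - [0, 0, 0.15]
    - [0, 0, 0.15]

```text
time: 7.8
eef_pos: [0.4984, 0.0074, 0.2695]
ee_rot: [-0.002, 0.914, 0.407, -0.001]
force: [-9.1, 1.2, 6.8]
opening: 0.0329
grip_force: 38.4
```

```bash
python3 - <<'E'
from h import *
delta([.5,.01,.267],-80)
im=avg("side",8);np.save("side2.npy",im)
o=np.concatenate([cv2.resize(i[195:225,265:305],(400,300),interpolation=2) for i in(np.load("side.npy"),im)],1).clip(0,255)
cv2.imwrite("pics/g2.png",o[:,:,::-1].astype(np.uint8))
E
```

```text
t 7.80 pos [0.4984 0.0074 0.2695] closing yaw -42.0 z [-0.003  0.003 -1.   ] shift [ 0.03  -0.006  0.025] open 0.0329 q [-0.85  0.55  0.92  2.13 -0.64  0.77 -0.24]
turn 0.844
```

View pics/g2.png

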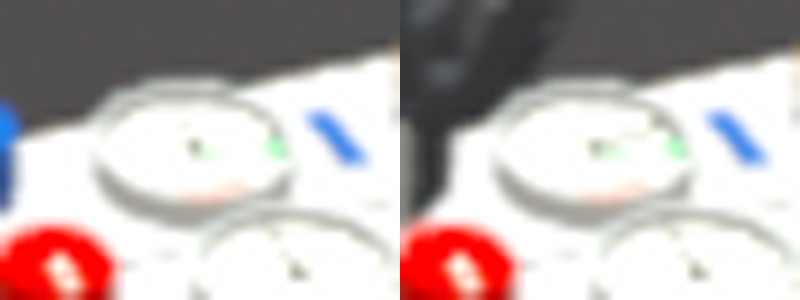

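The needle now points upper right, from hub (597,147) to about (660,125), and the green tip is at (677,148). Next I'll fit the angles numerically.

```bash
cat > dial.py <<'E'
from h import *
x,y,th=np.load("st.npy");u=np.array([np.cos(th),np.sin(th)]);w=np.array([-u[1],u[0]])
S=np.load("side.npy");C=np.array([x,y])+.076*u
def pts(hub,phi,rr,z=.092):
    q=C+np.multiply.outer(hub[0]+rr*np.cos(phi),u)+np.multiply.outer(hub[1]+rr*np.sin(phi),w)
    return proj("side",np.c_[q,np.full(len(rr),z)]).astype(np.float32)
def prof(I,hub,sc):
    rr=np.linspace(.007,.022,16);out=[]
    for a in sc:
        p=pts(hub,np.pi*.75-a,rr);out.append(cv2.remap(I.astype(np.float32),p[:,0][None],p[:,1][None],cv2.INTER_LINEAR).mean())
    return np.array(out)
def peak(sc,v):
    k=v>v.max()*.5;i=v.argmax()
    l=i
    while l>0 and k[l-1]:l-=1
    r=i
    while r<len(v)-1 and k[r+1]:r+=1
    s=slice(l,r+1);return (sc[s]*v[s]).sum()/v[s].sum(),v.max()
E
python3 - <<'E'
from dial import *
I2=np.load("side2.npy");D=(S-I2).mean(2);sc=np.arange(.3,3.2,.02)
for hub in([.0004,-.0017],[0,-.0023],[0,-.001],[.001,-.0015]):
    v=prof(D,hub,sc);a=peak(sc,np.clip(-v,0,None));b=peak(sc,np.clip(v,0,None));print(hub,"before",a,"after",b,"diff",b[0]-a[0],"expected",np.radians(142)/2)
E
```

```text
[0.0004, -0.0017] before (np.float64(0.9700223403794386), np.float32(6.633861)) after (np.float64(2.2377531899539953), np.float32(16.283268)) diff 1.2677308495745567 expected 1.239183768915974
[0, -0.0023] before (np.float64(0.9915135672745876), np.float32(5.940546)) after (np.float64(2.2097901252065335), np.float32(15.536392)) diff 1.218276557931946 expected 1.239183768915974
[0, -0.001] before (np.float64(0.9998518454820695), np.float32(7.1062346)) after (np.float64(2.2861521186867315), np.float32(15.286446)) diff 1.286300273204662 expected 1.239183768915974
[0.001, -0.0015] before (np.float64(0.930628896705459), np.float32(6.9768867)) after (np.float64(2.23800693522597), np.float32(17.574902)) diff 1.307378038520511 expected 1.239183768915974
```

Call:
arm_command:
  translation:
    - [-0.02, -0.02, -0.02]
    - [0, 0, 0]
    - [0, 0, 0]
    - [0, 0, 0]
    - [0, 0, 0]
  rot:
    - [0, 0, 0]
    - [0, 0, 0.15]
    - [0, 0, 0.15]
    - [0, 0, 0.15]
    - [0, 0, 0.15]

```text
time: 8.62
eef_pos: [0.4967, 0.0084, 0.2708]
ee_rot: [-0.001, 0.983, 0.183, -0.0]
force: [-1.1, 2.4, -7.4]
opening: 0.0328
grip_force: 36.9
```

Call:
arm_command:
  translation:
    - [0, 0, 0]
    - [0, 0, 0]
    - [0, 0, 0]
    - [0, 0, 0]
    - [0, 0, 0]
  rot:
    - [0, 0, 0.15]
    - [0, 0, 0.15]
    - [0, 0, 0.15]
    - [0, 0, 0.12]
    - [0, 0, 0]

```text
time: 9.03
eef_pos: [0.4967, 0.0095, 0.2708]
ee_rot: [-0.002, 0.999, -0.039, -0.001]
force: [-3.1, 7.2, 0.3]
opening: 0.0329
grip_force: 37.8
```

```bash
cat > chk.py <<'E'
from dial import *
delta([.5,.01,.267],-100)
im=avg("side",10);np.save("side3.npy",im)
D=(S-im)
sc=np.arange(.3,3.4,.02);g=S[...,1]-S[...,0]
for hub in([.0004,-.0017],[0,-.0023],[0,-.001]):
    print("before",peak(sc,np.clip(-prof(D.mean(2),hub,sc),0,None)),"after",peak(sc,np.clip(prof(D[...,1],hub,sc),0,None)),"mark",peak(sc,np.clip(prof(g,hub,sc)-2,0,None)))
o=np.concatenate([cv2.resize(i[195:225,265:305],(400,300),interpolation=2) for i in(np.load("side.npy"),im)],1).clip(0,255)
cv2.imwrite("pics/g3.png",o[:,:,::-1].astype(np.uint8))
E
python3 chk.py
```

```text
t 9.03 pos [0.4967 0.0095 0.2708] closing yaw -94.5 z [-0.003  0.005 -1.   ] shift [ 0.032 -0.007  0.038] open 0.0329 q [-0.98  0.69  1.15  2.14 -0.85  0.89 -0.95]
turn 0.123
before (np.float64(0.9698868105720332), np.float32(6.4952574)) after (np.float64(2.65838804361731), np.float32(19.463726)) mark (np.float64(2.769870937681153), np.float32(5.1897216))
before (np.float64(0.9977740427686714), np.float32(5.8291016)) after (np.float64(2.6108825512120615), np.float32(18.794971)) mark (np.float64(2.743708918151382), np.float32(4.7326293))
before (np.float64(0.9997671906009609), np.float32(6.9394245)) after (np.float64(2.682499833821676), np.float32(19.395184)) mark (np.float64(2.7897227176030786), np.float32(3.375268))
```

View pics/g3.png

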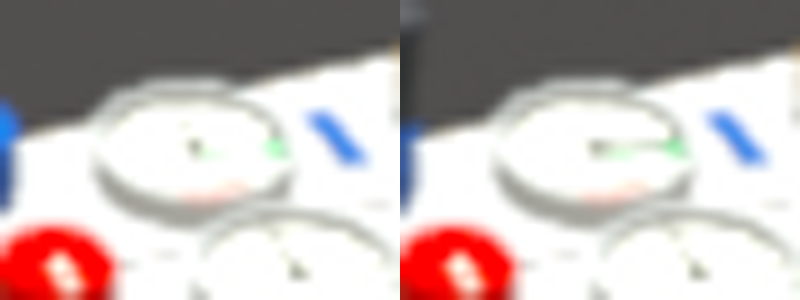

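Call:
arm_command:
  translation:
    - [0, 0, 0]
    - [0, 0, 0]
    - [0, 0, 0]
    - [0, 0, 0]
  rot:
    - [0, 0, 0.11]
    - [0, 0, 0.11]
    - [0, 0, 0]
    - [0, 0, 0]

```text
time: 9.87
eef_pos: [0.4968, 0.0098, 0.2708]
ee_rot: [-0.003, 0.992, -0.123, -0.002]
force: [-3.5, 7.6, 0.2]
opening: 0.0328
grip_force: 37.8
```

```bash
sed -i 's/g3.png/g4.png/; s/165/165/' chk.py; python3 chk.py
```

```text
t 9.87 pos [0.4968 0.0098 0.2708] closing yaw -104.1 z [-0.003  0.006 -1.   ] shift [ 0.031 -0.009  0.038] open 0.0328 q [-0.99  0.72  1.19  2.14 -0.89  0.92 -1.08]
turn -0.091
before (np.float64(0.969626343349074), np.float32(6.449896)) after (np.float64(2.677701612744056), np.float32(13.276355)) mark (np.float64(2.769870937681153), np.float32(5.1897216))
before (np.float64(0.9912870908856858), np.float32(5.7924805)) after (np.float64(2.6366747152874916), np.float32(13.019818)) mark (np.float64(2.743708918151382), np.float32(4.7326293))
before (np.float64(0.9994608418282964), np.float32(6.8839498)) after (np.float64(2.707753497527183), np.float32(13.344818)) mark (np.float64(2.7897227176030786), np.float32(3.375268))
```

View pics/g4.png

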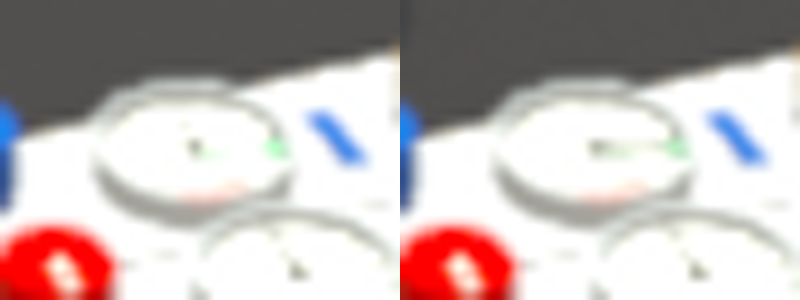

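The needle and set hand now look merged at (600–680,147). I'll check the residual with vertical pixel profiles through the hands.

```bash
python3 - <<'E'
from h import *
S,I2,I3=[np.load(f"side{k}.npy") for k in("","2","3")]
B=np.maximum(S,I2)
print("side2 vs now; rows 206..213")
for c in range(284,294):
    print(c,"ref G-R",(I2[206:214,c,1]-I2[206:214,c,0]).round().astype(int),"refG",B[206:214,c,1].astype(int),"nowG",I3[206:214,c,1].astype(int),"nowR",I3[206:214,c,0].astype(int))
E
```

```text
side2 vs now; rows 206..213
284 ref G-R [0 0 0 4 6 0 0 0] refG [255 255 255 197 223 255 255 255] nowG [255 255 255 194 220 255 255 255] nowR [255 255 255 190 216 255 255 255]
285 ref G-R [ 0  0  0  7 24  0  0  0] refG [255 255 255 247 250 255 255 255] nowG [255 255 255 207 229 255 255 255] nowR [255 255 255 203 220 255 255 255]
286 ref G-R [ 0  0  0  8 29  0  0  0] refG [255 255 255 255 255 255 255 255] nowG [255 255 255 233 238 255 255 255] nowR [255 255 255 229 224 255 255 255]
287 ref G-R [ 0  0  3  0 16  0  0 -9] refG [255 255 255 255 255 255 255 246] nowG [255 255 255 244 243 255 255 245] nowR [255 255 255 239 229 255 255 255]
288 ref G-R [  0   0   4   0   0   0   0 -18] refG [255 255 255 255 255 255 255 237] nowG [255 255 255 246 254 255 255 236] nowR [255 255 255 242 246 255 255 255]
289 ref G-R [  2   0   3   0   0   0   0 -12] refG [250 255 255 255 255 255 255 242] nowG [249 255 255 246 255 255 255 241] nowR [247 255 255 243 255 255 255 255]
290 ref G-R [2 3 0 0 0 0 0 0] refG [213 255 255 255 255 255 255 255] nowG [212 255 255 238 255 255 255 255] nowR [210 255 255 233 255 255 255 255]
291 ref G-R [ 3  2  8 30 13  0  0  4] refG [210 239 255 255 255 255 255 243] nowG [209 238 255 233 252 255 255 242] nowR [206 235 253 212 241 255 255 238]
292 ref G-R [ 4  3 15 68 47  0  4  3] refG [242 214 207 252 254 255 245 204] nowG [241 213 202 235 238 255 244 203] nowR [237 210 192 185 208 255 240 200]
293 ref G-R [ 0  4  8 31 31  7  4  1] refG [255 248 234 242 238 255 216 184] nowG [255 247 233 239 236 255 214 183] nowR [255 242 226 210 207 247 211 182]
```

Call:
arm_command:
  translation:
    - [0, -0.02, 0]
    - [0, 0, 0]
    - [0, 0, 0]
  rot:
    - [0, 0, 0]
    - [0, 0, 0]
    - [0, 0, 0]

```text
time: 10.62
eef_pos: [0.4968, 0.0104, 0.2708]
ee_rot: [-0.002, 0.992, -0.123, -0.001]
force: [-4.7, 5.3, 0.4]
opening: 0.0325
grip_force: 37.7
```

Call:
arm_command:
  translation:
    - [0, 0, 0]
    - [0, 0, 0]
    - [0, 0, 0]
    - [0, 0, 0]
    - [0, 0, 0]
  rot:
    - [0, 0, 0]
    - [0, 0, 0]
    - [0, 0, 0]
    - [0, 0, 0]
    - [0, 0, 0]
  grip: 105

```text
time: 11.03
eef_pos: [0.4977, 0.0089, 0.271]
ee_rot: [-0.0, 0.992, -0.124, 0.001]
force: [-0.5, -1.3, -0.3]
opening: 0.0505
grip_force: 0.0
```

Call:
arm_command:
  translation:
    - [0, 0, -0.1]
    - [0, 0, -0.3]
    - [0, 0, -0.4]
    - [0, 0, -0.4]
    - [0, 0, -0.3]
  rot:
    - [0, 0, 0]
    - [0, 0, 0]
    - [0, 0, 0]
    - [0, 0, 0]
    - [0, 0, 0]

```text
time: 11.45
eef_pos: [0.4976, 0.0084, 0.4235]
ee_rot: [0.001, 0.992, -0.125, 0.001]
force: [0.3, 0.2, 1.0]
opening: 0.0504
grip_force: 0.0
```

```bash
python3 - <<'E'
from dial import *
im=avg("side",10);I3=np.load("side3.npy");np.save("side4.npy",im)
print(np.abs(im-I3)[204:216,280:296].mean(2).max(), "mean",(im-I3)[204:216,280:296].mean())
for c in(286,289,291,292): print(c,"G",im[206:214,c,1].astype(int),"R",im[206:214,c,0].astype(int))
# detector fit
T=np.load("top.npy")
for n,I,b in(("top",T,(185,195,222,245)),("side",S,(205,160,262,195))):
    x0,y0,x1,y1=b;k=I[y0:y1,x0:x1];m=(np.minimum(k[...,0],k[...,1])-k[...,2]>60)
    ys,xs=np.nonzero(m);h=cv2.minAreaRect(np.c_[xs+x0,ys+y0].astype(np.float32));print(n,h,m.sum(),"corners",cv2.boxPoints(h).round(1).tolist())
    if n=="top": print([onz(n,p,.064).round(4).tolist() for p in cv2.boxPoints(h)],onz(n,h[0],.064))
k=T[170:195,170:195];m=(k[...,0]-k[...,2]>60)&(k[...,1]<k[...,0]-40);ys,xs=np.nonzero(m);print("orange top",xs.mean()+170,ys.mean()+170,onz("top",(xs.mean()+170,ys.mean()+170),.022))
k=S[160:180,258:280];m=(k[...,0]-k[...,2]>60)&(k[...,1]<k[...,0]-40);ys,xs=np.nonzero(m);print("orange side",xs.mean()+258,ys.mean()+160,onz("side",(xs.mean()+258,ys.mean()+160),.022))
E
```

```text
0.9000000000000057 mean 0.24409722222222247
286 G [255 255 255 234 239 255 255 255] R [255 255 255 229 225 255 255 255]
289 G [250 255 255 247 255 255 255 242] R [247 255 255 243 255 255 255 255]
291 G [210 239 255 234 253 255 255 243] R [207 236 253 212 242 255 255 239]
292 G [241 214 203 235 239 255 244 203] R [237 210 192 185 208 255 240 200]
top ((201.53538513183594, 218.4830780029297), (41.655067443847656, 9.727359771728516), 64.44003295898438) 356 corners [[188.1999969482422, 201.8000030517578], [196.89999389648438, 197.60000610351562], [214.89999389648438, 235.1999969482422], [206.10000610351562, 239.39999389648438]]
[[0.5126, 0.3623, 0.064], [0.5271, 0.3303, 0.064], [0.3894, 0.2667, 0.064], [0.3753, 0.2983, 0.064]] [0.45056825 0.31408653 0.064     ]
side ((233.1934051513672, 175.69625854492188), (11.294571876525879, 41.217159271240234), 74.47589111328125) 367 corners [[211.8000030517578, 175.8000030517578], [251.5, 164.6999969482422], [254.60000610351562, 175.60000610351562], [214.8000030517578, 186.6999969482422]]
orange top 184.5 180.71428571428572 [0.59951358 0.38334518 0.022     ]
orange side 273.25 171.35714285714286 [0.61201074 0.3856373  0.022     ]
```

Call:
arm_command:
  translation:
    - [0, 0, 0]
    - [0, 0, 0]
    - [0, 0, 0]
    - [0, 0, 0]
    - [0, 0, 0]
  rot:
    - [0, 0, -0.157]
    - [0, 0, -0.157]
    - [0, 0, -0.157]
    - [0, 0, -0.157]
    - [0, 0, -0.157]
  grip: 75

```text
time: 12.37
eef_pos: [0.4972, 0.0091, 0.4202]
ee_rot: [0.0, 0.983, 0.186, -0.001]
force: [1.0, -0.3, -0.1]
opening: 0.0602
grip_force: 0.0
```

Call:
arm_command:
  translation:
    - [0, 0, 0]
    - [0, 0, 0]
    - [0, 0, 0]
    - [0, 0, 0]
    - [0, 0, 0]
  rot:
    - [0, 0, -0.157]
    - [0, 0, -0.157]
    - [0, 0, -0.157]
    - [0, 0, -0.157]
    - [0, 0, -0.157]

```text
time: 12.78
eef_pos: [0.4972, 0.009, 0.4202]
ee_rot: [0.0, 0.88, 0.475, -0.001]
force: [0.3, -1.6, -0.1]
opening: 0.0602
grip_force: 0.0
```

Call:
arm_command:
  translation:
    - [0, 0, 0]
    - [0, 0, 0]
    - [0, 0, 0]
    - [0, 0, 0]
    - [0, 0, 0]
  rot:
    - [0, 0, -0.157]
    - [0, 0, -0.157]
    - [0, 0, -0.157]
    - [0, 0, -0.157]
    - [0, 0, -0.157]

```text
time: 13.2
eef_pos: [0.4972, 0.0089, 0.4201]
ee_rot: [-0.0, 0.694, 0.72, -0.001]
force: [-0.9, -0.1, -1.2]
opening: 0.0606
grip_force: 0.0
```

Call:
arm_command:
  translation:
    - [0, 0, 0]
    - [0, 0, 0]
    - [0, 0, 0]
    - [0, 0, 0]
    - [0, 0, 0]
  rot:
    - [0, 0, -0.157]
    - [0, 0, -0.157]
    - [0, 0, -0.157]
    - [0, 0, -0.157]
    - [0, 0, -0.157]

```text
time: 13.62
eef_pos: [0.4972, 0.0089, 0.42]
ee_rot: [-0.001, 0.443, 0.896, -0.001]
force: [1.4, -0.6, -0.7]
opening: 0.0602
grip_force: 0.0
```

```bash
python3 - <<'E'
from h import *
yaw=np.radians(24.9);c=np.array([.4506,.3141]);g=c-.005*np.array([np.cos(yaw),np.sin(yaw)])
delta([*g,.28],114.9)
# side check of the detector model: project predicted case top + side silhouette vs seen
R2=np.array([[np.cos(yaw),-np.sin(yaw)],[np.sin(yaw),np.cos(yaw)]])
P=np.array([[a,b,z] for a in(-.075,.075) for b in(-.018,.018) for z in(.048,.064)]);Q=P.copy();Q[:,:2]=P[:,:2]@R2.T+c
h=cv2.minAreaRect(proj("side",Q).astype(np.float32));print("pred side",h,"seen (233.2,175.7) 41.2x11.3 74.5")
h=cv2.minAreaRect(proj("top",Q[1::2]).astype(np.float32));print("pred top",h)
tip=np.r_[c+R2@[.169,0],.017];print("tip",tip,proj("top",tip),proj("side",tip))
E
```

```text
t 13.62 pos [0.4972 0.0089 0.42  ] closing yaw 37.4 z [-0.002 -0.001 -1.   ] shift [2.719 1.435 1.398] open 0.0602 q [-0.85  0.2   0.82  1.99 -0.17  1.02  0.7 ]
turn -1.723
pred side ((233.026123046875, 175.2672119140625), (9.405756950378418, 42.26653289794922), 73.87580871582031) seen (233.2,175.7) 41.2x11.3 74.5
pred top ((201.5814208984375, 218.63612365722656), (41.32706832885742, 10.126598358154297), 64.32612609863281)
tip [0.60389044 0.38525505 0.017     ] [[184.23720037 179.85023796]] [[271.1574125  172.64548687]]
```

Call:
arm_command:
  translation:
    - [0, 0, 0]
    - [0, 0, 0]
    - [0, 0, 0]
    - [0, 0, 0]
    - [0, 0, 0]
  rot:
    - [0, 0, -0.157]
    - [0, 0, -0.157]
    - [0, 0, -0.157]
    - [0, 0, -0.157]
    - [0, 0, -0.157]

```text
time: 14.03
eef_pos: [0.4973, 0.0089, 0.4199]
ee_rot: [-0.001, 0.151, 0.989, -0.001]
force: [0.2, 0.1, -1.0]
opening: 0.0603
grip_force: 0.0
```

Call:
arm_command:
  translation:
    - [0, 0, 0]
    - [0, 0, 0]
    - [0, 0, 0]
    - [0, 0, 0]
    - [0, 0, 0]
  rot:
    - [0, 0, -0.157]
    - [0, 0, -0.157]
    - [0, 0, -0.157]
    - [0, 0, -0.157]
    - [0, 0, -0.157]

```text
time: 14.45
eef_pos: [0.4973, 0.0089, 0.4199]
ee_rot: [-0.001, -0.156, 0.988, -0.0]
force: [0.3, 0.0, 0.8]
opening: 0.0602
grip_force: 0.0
```

Call:
arm_command:
  translation:
    - [0, 0, 0]
    - [0, 0, 0]
  rot:
    - [0, 0, -0.153]
    - [0, 0, 0]

```text
time: 14.62
eef_pos: [0.4973, 0.0088, 0.4199]
ee_rot: [-0.001, -0.215, 0.977, -0.0]
force: [0.6, 0.2, -0.6]
opening: 0.0602
grip_force: 0.0
```

```bash
python3 -c "
from h import *
delta([.4461,.3120,.28],114.9)"
```

```text
t 14.62 pos [0.4973 0.0088 0.4199] closing yaw 114.8 z [-0.002 -0.001 -1.   ] shift [-0.808  2.967  1.398] open 0.0602 q [-0.66  0.18  0.6   1.98 -0.12  1.02  1.99]
turn -0.003
```

Call:
arm_command:
  translation:
    - [-0.1, 0.37, 0]
    - [-0.1, 0.37, 0]
    - [-0.1, 0.37, 0]
    - [-0.1, 0.37, 0]
    - [-0.1, 0.37, 0]
  rot:
    - [0, 0, 0]
    - [0, 0, 0]
    - [0, 0, 0]
    - [0, 0, 0]
    - [0, 0, 0]

```text
time: 15.03
eef_pos: [0.4653, 0.1995, 0.4203]
ee_rot: [-0.0, -0.21, 0.978, -0.0]
force: [0.6, -0.4, 0.0]
opening: 0.0605
grip_force: 0.0
```

Call:
arm_command:
  translation:
    - [-0.1, 0.37, 0.2]
    - [-0.1, 0.37, 0.3]
    - [-0.11, 0.38, 0.4]
    - [0, 0, 0.4]
    - [0, 0, 0]
  rot:
    - [0, 0, 0]
    - [0, 0, 0]
    - [0, 0, 0]
    - [0, 0, 0]
    - [0, 0, 0]

```text
time: 15.45
eef_pos: [0.4469, 0.2967, 0.2991]
ee_rot: [-0.005, -0.213, 0.977, -0.003]
force: [-0.2, -0.7, -0.5]
opening: 0.0602
grip_force: 0.0
```

```bash
python3 -c "
from h import *
delta([.4461,.3120,.212],114.9)
im=bot.get_image('side');o=cv2.resize(im[100:210,170:320],(750,550),interpolation=2);cv2.imwrite('pics/d1.png',o[:,:,::-1])"
```

```text
t 15.45 pos [0.4469 0.2967 0.2991] closing yaw 114.6 z [-0.009 -0.008 -1.   ] shift [-0.067  0.146  0.87 ] open 0.0602 q [-1.    0.4   0.38  2.   -0.2   0.79  1.49]
turn -0.007
```

View pics/d1.png

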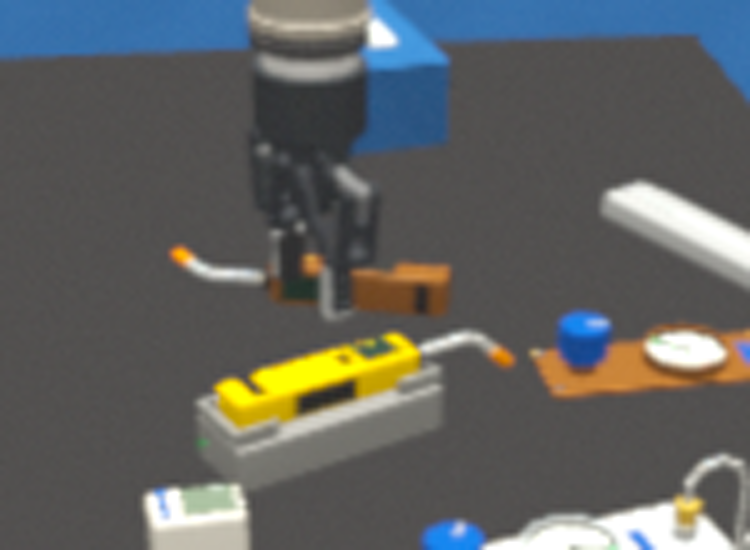

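The fingers are above the yellow docked detector (case centre about (320,375)), and its black band at (325,397) confirms it. Next I correct sideways and descend.

Call:
arm_command:
  translation:
    - [0, 0, 0]
    - [0, 0, 0]
  rot:
    - [0, 0, 0]
    - [0, 0, 0]

```text
time: 15.67
eef_pos: [0.4515, 0.2951, 0.308]
ee_rot: [0.001, -0.211, 0.977, 0.0]
force: [0.6, 0.2, 0.8]
opening: 0.0603
grip_force: 0.0
```

```bash
python3 -c "
from h import *
delta([.4461,.3120,.212],114.9)"
```

```text
t 15.67 pos [0.4515 0.2951 0.308 ] closing yaw 114.4 z [ 0.002  0.001 -1.   ] shift [-0.018  0.176  0.96 ] open 0.0603 q [-1.    0.39  0.38  1.99 -0.2   0.79  1.49]
turn -0.012
```

Call:
arm_command:
  translation:
    - [-0.02, 0.175, 0]
    - [0, 0, 0.25]
    - [0, 0, 0.25]
    - [0, 0, 0.2]
    - [0, 0, 0]
  rot:
    - [0, 0, -0.01]
    - [0, 0, 0]
    - [0, 0, 0]
    - [0, 0, 0]
    - [0, 0, 0]

```text
time: 16.08
eef_pos: [0.4439, 0.3127, 0.2347]
ee_rot: [-0.001, -0.216, 0.976, -0.0]
force: [-0.5, -1.1, -0.4]
opening: 0.0604
grip_force: 0.0
```

```bash
python3 -c "
from h import *
delta([.4461,.3120,.212],114.9)"
```

```text
t 16.08 pos [0.4439 0.3127 0.2347] closing yaw 115.0 z [-0.002 -0.001 -1.   ] shift [-0.017 -0.016  0.227] open 0.0604 q [-0.99  0.51  0.33  2.02 -0.26  0.65  1.52]
turn 0.002
```

Call:
arm_command:
  translation:
    - [-0.015, -0.01, 0.12]
    - [0, 0, 0.1]
    - [0, 0, 0]
    - [0, 0, 0]
  rot:
    - [0, 0, 0]
    - [0, 0, 0]
    - [0, 0, 0]
    - [0, 0, 0]

```text
time: 16.42
eef_pos: [0.4468, 0.3124, 0.2145]
ee_rot: [0.0, -0.216, 0.976, 0.0]
force: [-1.0, 0.4, 0.3]
opening: 0.0604
grip_force: 0.0
```

Call:
arm_command:
  translation:
    - [0, 0, 0]
    - [0, 0, 0]
    - [0, 0, 0]
    - [0, 0, 0]
    - [0, 0, 0]
  rot:
    - [0, 0, 0]
    - [0, 0, 0]
    - [0, 0, 0]
    - [0, 0, 0]
    - [0, 0, 0]
  grip: 255
  newtons: 40

```text
time: 16.83
eef_pos: [0.4469, 0.3126, 0.215]
ee_rot: [0.001, -0.217, 0.976, 0.0]
force: [-0.5, -1.0, 5.9]
opening: 0.0349
grip_force: 41.2
```

Call:
arm_command:
  translation:
    - [0, 0, 0]
    - [0, 0, 0]
    - [0, 0, 0]
  rot:
    - [0, 0, 0]
    - [0, 0, 0]
    - [0, 0, 0]

```text
time: 17.08
eef_pos: [0.4469, 0.3126, 0.215]
ee_rot: [0.001, -0.217, 0.976, 0.0]
force: [-1.5, -0.7, 6.4]
opening: 0.0353
grip_force: 41.2
```

```bash
python3 -c "
from h import *
delta([.4461,.3120,.212],114.9)"
```

```text
t 17.08 pos [0.4469 0.3126 0.215 ] closing yaw 115.0 z [ 0.001  0.001 -1.   ] shift [ 0.01  -0.003  0.03 ] open 0.0353 q [-0.97  0.54  0.31  2.02 -0.28  0.61  1.54]
turn 0.003
```

Call:
arm_command:
  translation:
    - [0, 0, -0.15]
    - [0, 0, -0.3]
    - [0, 0, -0.4]
    - [0, 0, -0.4]
    - [0, 0, 0]
  rot:
    - [0, 0, 0]
    - [0, 0, 0]
    - [0, 0, 0]
    - [0, 0, 0]
    - [0, 0, 0]

```text
time: 17.5
eef_pos: [0.4488, 0.3133, 0.3462]
ee_rot: [0.005, -0.216, 0.976, 0.003]
force: [1.1, 0.9, -1.8]
opening: 0.0351
grip_force: 40.7
```

```bash
python3 - <<'E'
from h import *
delta([.4461,.3120,.34],115)
S1=avg("side",3);T1=avg("top",3)
print([(round(d["score"],2),np.round(d["pixel"],1).tolist()) for n in("side","top") for d in bot.landmark_of(n,"probe_tip")[:3]])
s,p,r=state()
yaw=np.radians(25);c=np.array([.4506,.3141]);dz=p[2]-.215;dx=p[:2]-[.4469,.3126]
tip=np.r_[c+dx+.169*np.array([np.cos(yaw),np.sin(yaw)]),.017+dz];print(tip,proj("side",tip),proj("top",tip))
a=proj("side",tip)[0].astype(int);b=proj("top",tip)[0].astype(int)
o=np.concatenate([cv2.resize(S1[a[1]-25:a[1]+35,a[0]-50:a[0]+10],(400,400),interpolation=2),cv2.resize(T1[b[1]-15:b[1]+45,b[0]-25:b[0]+35],(400,400),interpolation=2)],1).clip(0,255)
cv2.imwrite("pics/held.png",o[:,:,::-1].astype(np.uint8))
E
```

```text
t 17.50 pos [0.4488 0.3133 0.3462] closing yaw 115.0 z [ 0.008  0.008 -1.   ] shift [ 0.031 -0.     0.061] open 0.0351 q [-1.05  0.35  0.4   1.95 -0.18  0.87  1.45]
turn -0.001
[(0.76, [276.8, 145.7]), (0.62, [202.2, 153.2]), (0.46, [288.8, 246.6]), (0.8, [126.4, 246.5])]
[0.60299459 0.38503128 0.13970812] [[272.23099241 143.720624  ]] [[177.96149962 173.14915231]]
```

View pics/held.png

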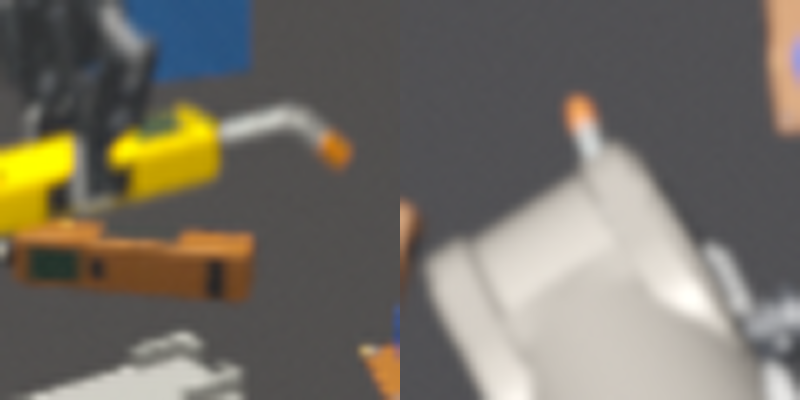

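Side: the detector is held level, with the orange tip at crop (348,160), i.e. (274,142). Top: the tip is at about (178,172). Both are within 2 px of prediction.

Call:
arm_command:
  translation:
    - [0, 0, 0]
    - [0, 0, 0]
    - [0, 0, 0]
    - [0, 0, 0]
    - [0, 0, 0]
  rot:
    - [0, 0, 0.12]
    - [0, 0, 0.153]
    - [0, 0, 0.153]
    - [0, 0, 0.153]
    - [0, 0, 0.153]

```text
time: 18.32
eef_pos: [0.4464, 0.3123, 0.3383]
ee_rot: [-0.0, 0.072, 0.997, -0.001]
force: [0.0, 0.6, -1.5]
opening: 0.0356
grip_force: 40.6
```

Call:
arm_command:
  translation:
    - [0, 0, 0]
    - [0, 0, 0]
    - [0, 0, 0]
    - [0, 0, 0]
    - [0, 0, 0]
  rot:
    - [0, 0, 0.153]
    - [0, 0, 0.153]
    - [0, 0, 0.153]
    - [0, 0, 0.033]
    - [0, 0, 0]

```text
time: 18.73
eef_pos: [0.4463, 0.3125, 0.3384]
ee_rot: [-0.0, 0.259, 0.966, -0.001]
force: [0.3, 0.2, -1.9]
opening: 0.0352
grip_force: 40.6
```

```bash
python3 -c "
from h import *
delta([.4477,.160,.352],60)"
```

```text
t 18.73 pos [0.4463 0.3125 0.3384] closing yaw 60.0 z [-0.001 -0.001 -1.   ] shift [-0.774 -1.314 -0.134] open 0.0352 q [-1.22  0.39  0.62  1.97 -0.29  0.88  0.61]
turn 0.001
```

Call:
arm_command:
  translation:
    - [-0.15, -0.26, -0.03]
    - [-0.16, -0.27, -0.03]
    - [-0.16, -0.27, -0.03]
    - [-0.16, -0.27, -0.03]
    - [-0.14, -0.24, -0.01]
  rot:
    - [0, 0, 0]
    - [0, 0, 0]
    - [0, 0, 0]
    - [0, 0, 0]
    - [0, 0, 0]

```text
time: 19.15
eef_pos: [0.4474, 0.1583, 0.3523]
ee_rot: [0.0, 0.258, 0.966, -0.0]
force: [0.3, -0.3, -2.3]
opening: 0.035
grip_force: 40.7
```

Call:
arm_command:
  translation:
    - [0, 0, 0]
    - [0, 0, 0]
    - [0, 0, 0]
  rot:
    - [0, 0, 0]
    - [0, 0, 0]
    - [0, 0, 0]

```text
time: 19.4
eef_pos: [0.4476, 0.1609, 0.3521]
ee_rot: [-0.0, 0.258, 0.966, 0.0]
force: [0.8, 0.7, -2.1]
opening: 0.0354
grip_force: 40.7
```

```bash
cat > tip.py <<'E'
from h import *
import sys
delta([.4844,.139,.310],60)
s,p,r=state();h=-r.apply([1,0,0]);tip=p+.173*h+[0,0,-.198]
S1=avg("side",3);T1=avg("top",3)
print("tip model",tip.round(4))
for n,I in(("side",S1),("top",T1)):
    q=proj(n,tip)[0];print(n,"pred tip",q.round(1),"nut pred",proj(n,[.6455,.0459,.099])[0].round(1),[(round(d["score"],2),np.round(d["pixel"],1).tolist()) for d in bot.landmark_of(n,"probe_tip")[:3]])
    x0,y0=(q-14).astype(int);k=I[y0:y0+28,x0:x0+28];m=(k[...,0]-k[...,2]>90)&(k[...,1]<k[...,0]-60);ys,xs=np.nonzero(m);print("orange",m.sum(),xs.mean()+x0,ys.mean()+y0,xs.min()+x0,xs.max()+x0,ys.min()+y0,ys.max()+y0)
    a=proj(n,tip-.006*np.array([h[0]*.7071,h[1]*.7071,-.7071]))[0];print("pred orange mid",a.round(1))
a,b=[proj(n,[.6455,.0459,.099])[0].astype(int) for n in("side","top")]
o=np.concatenate([cv2.resize(I[a[1]-25:a[1]+15,a[0]-30:a[0]+10],(400,400),interpolation=2) for I,a in((S1,a),(T1,b))],1).clip(0,255)
cv2.imwrite(f"pics/{sys.argv[1]}.png",o[:,:,::-1].astype(np.uint8))
E
python3 tip.py n1
```

```text
t 19.40 pos [0.4476 0.1609 0.3521] closing yaw 60.1 z [ 0.     0.001 -1.   ] shift [-0.428 -0.006  0.421] open 0.0354 q [-1.07  0.25  0.7   2.11 -0.21  0.85  0.8 ]
turn 0.001
tip model [0.5975 0.0745 0.1541]
side pred tip [289.6 183. ] nut pred [306.1 202.7] [(0.72, [237.1, 166.9]), (0.58, [290.0, 181.8]), (0.5, [204.5, 151.6])]
orange 126 291.86507936507934 175.11904761904762 279 302 169 183
pred orange mid [288.4 181.4]
top pred tip [267.1 170.9] nut pred [274.5 160.9] [(0.87, [122.0, 249.1]), (0.45, [265.2, 170.3])]tip.py:9: RuntimeWarning: Mean of empty slice.
  x0,y0=(q-14).astype(int);k=I[y0:y0+28,x0:x0+28];m=(k[...,0]-k[...,2]>90)&(k[...,1]<k[...,0]-60);ys,xs=np.nonzero(m);print("orange",m.sum(),xs.mean()+x0,ys.mean()+y0,xs.min()+x0,xs.max()+x0,ys.min()+y0,ys.max()+y0)
  ret = ret.dtype.type(ret / rcount)
Traceback (most recent call last):
  File "tip.py", line 9, in <module>
    x0,y0=(q-14).astype(int);k=I[y0:y0+28,x0:x0+28];m=(k[...,0]-k[...,2]>90)&(k[...,1]<k[...,0]-60);ys,xs=np.nonzero(m);print("orange",m.sum(),xs.mean()+x0,ys.mean()+y0,xs.min()+x0,xs.max()+x0,ys.min()+y0,ys.max()+y0)
                                                                                                                                                                         ~~~~~~^^
ValueError: zero-size array to reduction operation minimum which has no identity
```

Call:
arm_command:
  translation:
    - [-0.08, 0, 0.08]
    - [-0.1, 0, 0.1]
    - [-0.1, 0, 0.1]
    - [-0.05, 0, 0.05]
    - [0, 0, 0]
  rot:
    - [0, 0, 0]
    - [0, 0, 0]
    - [0, 0, 0]
    - [0, 0, 0]
    - [0, 0, 0]

```text
time: 20.22
eef_pos: [0.4764, 0.1434, 0.3183]
ee_rot: [-0.0, 0.26, 0.966, -0.001]
force: [0.6, -0.4, -1.5]
opening: 0.0351
grip_force: 40.7
```

Call:
arm_command:
  translation:
    - [0, 0, 0]
    - [0, 0, 0]
    - [0, 0, 0]
  rot:
    - [0, 0, 0]
    - [0, 0, 0]
    - [0, 0, 0]

```text
time: 20.47
eef_pos: [0.4759, 0.1443, 0.3195]
ee_rot: [0.0, 0.259, 0.966, 0.0]
force: [0.5, 0.6, -1.8]
opening: 0.0357
grip_force: 40.7
```

```bash
cat > tip.py <<'E'
from h import *
delta([.4844,.139,.310],60)
s,p,r=state();h=-r.apply([1,0,0]);ax=np.array([h[0]*.7071,h[1]*.7071,-.7071]);tip=p+.173*h+[0,0,-.198];nut=np.array([.6455,.0459,.099])
print("tip model",tip.round(4),"dist to nut",np.linalg.norm(nut-tip).round(4),"miss",np.linalg.norm(np.cross(nut-tip,ax)).round(4))
for n in("side","top"):
    I=avg(n,4);q=proj(n,tip-.006*ax)[0];ys,xs=np.mgrid[0:384,0:512]
    m=(I[...,0]-I[...,2]>80)&(I[...,1]<I[...,0]*.72)&(np.hypot(xs-q[0],ys-q[1])<7)
    print(n,"tip pred",proj(n,tip)[0].round(1),"orange",m.sum(),xs[m].mean() if m.any() else 0,ys[m].mean() if m.any() else 0,"pred mid",q.round(1),"nut pred",proj(n,nut)[0].round(1))
    for t in("probe_tip","carrier_nut"): print(t,[(round(d["score"],2),np.round(d["pixel"],1).tolist()) for d in bot.landmark_of(n,t)[:3]])
E
python3 tip.py
```

```text
t 20.47 pos [0.4759 0.1443 0.3195] closing yaw 60.0 z [ 0.     0.001 -1.   ] shift [-0.1   -0.003  0.095] open 0.0357 q [-0.97  0.35  0.67  2.09 -0.3   0.8   0.93]
turn -0.001
tip model [0.6257 0.0577 0.1215] dist to nut 0.0322 miss 0.0005
side tip pred [299.4 194.7] orange 26 297.84615384615387 191.46153846153845 pred mid [298.1 193.2] nut pred [306.1 202.7]
probe_tip [(0.78, [207.2, 149.6]), (0.72, [300.2, 192.8]), (0.35, [233.5, 186.3])]
carrier_nut [(0.98, [328.0, 166.6]), (0.56, [306.9, 204.1])]
top tip pred [271.5 165. ] orange 0 0 0 pred mid [271.  165.7] nut pred [274.5 160.9]
probe_tip [(0.61, [121.5, 246.8]), (0.43, [271.8, 166.9])]
carrier_nut [(0.9, [272.5, 156.3])]
```

Call:
arm_command:
  translation:
    - [-0.05, 0.005, 0.045]
    - [-0.055, 0, 0.05]
    - [0, 0, 0]
    - [0, 0, 0]
    - [0, 0, 0]
  rot:
    - [0, 0, 0]
    - [0, 0, 0]
    - [0, 0, 0]
    - [0, 0, 0]
    - [0, 0, 0]

```text
time: 21.48
eef_pos: [0.4855, 0.1389, 0.3094]
ee_rot: [-0.0, 0.26, 0.966, -0.0]
force: [-0.2, 0.0, -0.8]
opening: 0.0352
grip_force: 40.7
```

```bash
python3 tip.py
```

```text
t 21.48 pos [0.4855 0.1389 0.3094] closing yaw 59.9 z [-0. -0. -1.] shift [ 0.011 -0.004 -0.006] open 0.0352 q [-0.93  0.38  0.66  2.08 -0.32  0.78  0.97]
turn -0.002
tip model [0.6352 0.0521 0.1114] dist to nut 0.0172 miss 0.0003
side tip pred [302.7 198.4] orange 30 300.96666666666664 195.2 pred mid [301.4 196.9] nut pred [306.1 202.7]
probe_tip [(0.6, [303.3, 197.1]), (0.52, [204.0, 151.1])]
carrier_nut [(0.95, [327.2, 166.6]), (0.85, [306.0, 200.8])]
top tip pred [273. 163.] orange 0 0 0 pred mid [272.4 163.7] nut pred [274.5 160.9]
probe_tip [(0.64, [123.6, 250.4]), (0.43, [270.4, 163.9])]
carrier_nut [(0.62, [272.0, 159.0])]
```

Call:
arm_command:
  translation:
    - [0.01, 0, -0.01]
    - [0, 0, 0]
    - [0, 0, 0]
    - [0, 0, 0]
    - [0, 0, 0]
  rot:
    - [0, 0, 0]
    - [0, 0, 0]
    - [0, 0, 0]
    - [0, 0, 0]
    - [0, 0, 0]

```text
time: 22.5
eef_pos: [0.4846, 0.1396, 0.3106]
ee_rot: [-0.0, 0.259, 0.966, -0.0]
force: [0.2, -0.2, -2.4]
opening: 0.0355
grip_force: 40.7
```

Call:
arm_command:
  translation:
    - [0, 0, 0]
    - [0, 0, 0]
    - [0, 0, 0]
    - [0, 0, 0]
    - [0, 0, 0]
  rot:
    - [0, 0, 0]
    - [0, 0, 0]
    - [0, 0, 0]
    - [0, 0, 0]
    - [0, 0, 0]

```text
time: 22.92
eef_pos: [0.4846, 0.1396, 0.3106]
ee_rot: [-0.0, 0.259, 0.966, -0.0]
force: [-0.3, 0.7, -1.9]
opening: 0.0351
grip_force: 40.7
```

Call:
arm_command:
  translation:
    - [0, 0, 0]
    - [0, 0, 0]
    - [0, 0, 0]
    - [0, 0, 0]
    - [0, 0, 0]
  rot:
    - [0, 0, 0]
    - [0, 0, 0]
    - [0, 0, 0]
    - [0, 0, 0]
    - [0, 0, 0]

```text
time: 23.33
eef_pos: [0.4846, 0.1396, 0.3106]
ee_rot: [-0.0, 0.259, 0.966, -0.0]
force: [-0.2, -1.4, -2.0]
opening: 0.035
grip_force: 40.7
```

Call:
arm_command:
  translation:
    - [0, 0, 0]
    - [0, 0, 0]
    - [0, 0, 0]
    - [0, 0, 0]
    - [0, 0, 0]
  rot:
    - [0, 0, 0]
    - [0, 0, 0]
    - [0, 0, 0]
    - [0, 0, 0]
    - [0, 0, 0]

```text
time: 23.75
eef_pos: [0.4846, 0.1396, 0.3106]
ee_rot: [-0.0, 0.259, 0.966, 0.0]
force: [0.1, 0.4, -2.0]
opening: 0.0351
grip_force: 40.7
```

Call:
arm_command:
  translation:
    - [0, 0, 0]
    - [0, 0, 0]
    - [0, 0, 0]
    - [0, 0, 0]
    - [0, 0, 0]
  rot:
    - [0, 0, 0]
    - [0, 0, 0]
    - [0, 0, 0]
    - [0, 0, 0]
    - [0, 0, 0]

```text
time: 24.17
eef_pos: [0.4846, 0.1396, 0.3106]
ee_rot: [-0.0, 0.259, 0.966, 0.0]
force: [0.4, -0.2, -1.8]
opening: 0.0349
grip_force: 40.7
```

Call:
arm_command:
  translation:
    - [0, 0, 0]
    - [0, 0, 0]
    - [0, 0, 0]
    - [0, 0, 0]
    - [0, 0, 0]
  rot:
    - [0, 0, 0]
    - [0, 0, 0]
    - [0, 0, 0]
    - [0, 0, 0]
    - [0, 0, 0]

```text
time: 24.58
eef_pos: [0.4846, 0.1396, 0.3106]
ee_rot: [-0.0, 0.259, 0.966, 0.0]
force: [-0.4, -0.8, -2.4]
opening: 0.0352
grip_force: 40.7
```

Call:
arm_command:
  translation:
    - [0, 0, 0]
    - [0, 0, 0]
    - [0, 0, 0]
    - [0, 0, 0]
    - [0, 0, 0]
  rot:
    - [0, 0, 0]
    - [0, 0, 0]
    - [0, 0, 0]
    - [0, 0, 0]
    - [0, 0, 0]

```text
time: 25.0
eef_pos: [0.4846, 0.1396, 0.3106]
ee_rot: [-0.0, 0.259, 0.966, 0.0]
force: [0.2, 0.1, -1.6]
opening: 0.0351
grip_force: 40.7
```

```bash
python3 -c "
from h import *
delta([.4477,.160,.352],60)"
```

```text
t 25.00 pos [0.4846 0.1396 0.3106] closing yaw 59.9 z [ 0.  0. -1.] shift [ 0.421 -0.008 -0.414] open 0.0351 q [-0.94  0.37  0.66  2.08 -0.32  0.79  0.96]
turn -0.001
```

Call:
arm_command:
  translation:
    - [0.08, 0, -0.08]
    - [0.11, 0, -0.11]
    - [0.11, 0, -0.11]
    - [0.12, 0, -0.12]
    - [0, 0, 0]
  rot:
    - [0, 0, 0]
    - [0, 0, 0]
    - [0, 0, 0]
    - [0, 0, 0]
    - [0, 0, 0]

```text
time: 25.42
eef_pos: [0.4475, 0.1617, 0.354]
ee_rot: [0.0, 0.258, 0.966, 0.001]
force: [0.6, 0.5, -1.7]
opening: 0.0352
grip_force: 40.8
```

Call:
arm_command:
  translation:
    - [0.15, 0.26, 0]
    - [0.16, 0.27, 0]
    - [0.16, 0.27, 0]
    - [0.16, 0.27, 0]
    - [0.14, 0.24, 0]
  rot:
    - [0, 0, 0]
    - [0, 0, 0]
    - [0, 0, 0]
    - [0, 0, 0]
    - [0, 0, 0]

```text
time: 25.83
eef_pos: [0.4472, 0.3145, 0.3521]
ee_rot: [-0.0, 0.259, 0.966, 0.0]
force: [0.3, -0.1, -1.1]
opening: 0.0349
grip_force: 40.7
```

Call:
arm_command:
  translation:
    - [0, 0, 0]
    - [0, 0, 0]
    - [0, 0, 0]
    - [0, 0, 0]
    - [0, 0, 0]
  rot:
    - [0, 0, -0.12]
    - [0, 0, -0.153]
    - [0, 0, -0.153]
    - [0, 0, -0.153]
    - [0, 0, -0.153]

```text
time: 26.25
eef_pos: [0.4475, 0.3124, 0.3519]
ee_rot: [-0.0, -0.028, 1.0, -0.0]
force: [0.3, 0.6, -2.2]
opening: 0.0352
grip_force: 40.8
```

Call:
arm_command:
  translation:
    - [0, 0, 0]
    - [0, 0, 0]
    - [0, 0, 0]
    - [0, 0, 0]
    - [0, 0, 0]
  rot:
    - [0, 0, -0.153]
    - [0, 0, -0.153]
    - [0, 0, -0.153]
    - [0, 0, -0.033]
    - [0, 0, 0]

```text
time: 26.67
eef_pos: [0.4476, 0.3122, 0.3522]
ee_rot: [-0.0, -0.216, 0.976, -0.0]
force: [-0.5, 0.8, -1.6]
opening: 0.0351
grip_force: 40.8
```

```bash
python3 -c "
from h import *
delta([.4469,.3126,.2152],115)"
```

```text
t 26.67 pos [0.4476 0.3122 0.3522] closing yaw 114.9 z [-0. -0. -1.] shift [0.004 0.007 1.37 ] open 0.0351 q [-1.06  0.34  0.42  1.94 -0.17  0.89  1.45]
turn -0.002
```

Call:
arm_command:
  translation:
    - [0, 0.005, 0.25]
    - [0, 0, 0.35]
    - [0, 0, 0.25]
    - [0, 0, 0.1]
    - [0, 0, 0]
  rot:
    - [0, 0, 0]
    - [0, 0, 0]
    - [0, 0, 0]
    - [0, 0, 0]
    - [0, 0, 0]

```text
time: 27.08
eef_pos: [0.4463, 0.3124, 0.2553]
ee_rot: [-0.002, -0.216, 0.976, -0.001]
force: [0.6, -0.5, -2.1]
opening: 0.0354
grip_force: 40.7
```

Call:
arm_command:
  translation:
    - [0, 0, 0]
    - [0, 0, 0]
    - [0, 0, 0]
  rot:
    - [0, 0, 0]
    - [0, 0, 0]
    - [0, 0, 0]

```text
time: 27.33
eef_pos: [0.4477, 0.3135, 0.2593]
ee_rot: [0.001, -0.216, 0.976, 0.001]
force: [0.4, -0.2, -1.3]
opening: 0.0351
grip_force: 40.7
```

```bash
python3 -c "
from h import *
delta([.4469,.3126,.2152],115)"
```

```text
t 27.33 pos [0.4477 0.3135 0.2593] closing yaw 115.0 z [ 0.002  0.002 -1.   ] shift [ 0.012 -0.005  0.44 ] open 0.0351 q [-1.01  0.48  0.36  2.01 -0.26  0.7   1.52]
turn -0.0
```

Call:
arm_command:
  translation:
    - [0.01, -0.005, 0.15]
    - [0, 0, 0.15]
    - [0, 0, 0.06]
    - [0, 0, 0]
    - [0, 0, 0]
  rot:
    - [0, 0, 0]
    - [0, 0, 0]
    - [0, 0, 0]
    - [0, 0, 0]
    - [0, 0, 0]

```text
time: 27.75
eef_pos: [0.4466, 0.3123, 0.2223]
ee_rot: [0.0, -0.216, 0.976, 0.0]
force: [0.4, -0.0, -1.4]
opening: 0.0352
grip_force: 40.8
```

Call:
arm_command:
  translation:
    - [0, 0, 0.03]
    - [0, 0, 0.03]
    - [0, 0, 0.02]
    - [0, 0, 0]
    - [0, 0, 0]
  rot:
    - [0, 0, 0]
    - [0, 0, 0]
    - [0, 0, 0]
    - [0, 0, 0]
    - [0, 0, 0]

```text
time: 28.17
eef_pos: [0.4467, 0.3123, 0.215]
ee_rot: [0.0, -0.217, 0.976, 0.001]
force: [-3.3, -1.8, 12.0]
opening: 0.035
grip_force: 42.5
```

```bash
python3 -c "
from h import *
delta([.4469,.3126,.2152],115);print(bot.read_state()['force'])"
```

```text
t 28.17 pos [0.4467 0.3123 0.215 ] closing yaw 115.0 z [ 0.     0.001 -1.   ] shift [-0.003  0.001 -0.002] open 0.0350 q [-0.98  0.55  0.33  2.03 -0.29  0.61  1.55]
turn 0.0
[-3.29205105 -1.75181476 12.04680738]
```

Seated at the same pose with light contact. I relieve the load slightly, release to 60 mm opening and lift.

Call:
arm_command:
  translation:
    - [0, 0, -0.01]
    - [0, 0, 0]
  rot:
    - [0, 0, 0]
    - [0, 0, 0]

```text
time: 28.33
eef_pos: [0.4465, 0.3123, 0.215]
ee_rot: [0.0, -0.217, 0.976, 0.0]
force: [0.7, 0.5, 3.6]
opening: 0.0349
grip_force: 41.7
```

Call:
arm_command:
  translation:
    - [0, 0, 0]
    - [0, 0, 0]
    - [0, 0, 0]
    - [0, 0, 0]
    - [0, 0, 0]
  rot:
    - [0, 0, 0]
    - [0, 0, 0]
    - [0, 0, 0]
    - [0, 0, 0]
    - [0, 0, 0]
  grip: 75

```text
time: 28.75
eef_pos: [0.4463, 0.3121, 0.2146]
ee_rot: [0.0, -0.217, 0.976, -0.0]
force: [-0.3, 0.1, 0.3]
opening: 0.0605
grip_force: 0.0
```

Call:
arm_command:
  translation:
    - [0, 0, -0.1]
    - [0, 0, -0.2]
    - [0, 0, -0.4]
    - [0, 0, -0.4]
    - [0, 0, -0.4]
  rot:
    - [0, 0, 0]
    - [0, 0, 0]
    - [0, 0, 0]
    - [0, 0, 0]
    - [0, 0, 0]

```text
time: 29.17
eef_pos: [0.4461, 0.3117, 0.3667]
ee_rot: [-0.0, -0.216, 0.976, -0.0]
force: [0.8, 1.1, -0.2]
opening: 0.0605
grip_force: 0.0
```

Call:
arm_command:
  translation:
    - [0, 0, -0.3]
    - [0, 0, 0]
    - [0, 0, 0]
    - [0, 0, 0]
  rot:
    - [0, 0, 0]
    - [0, 0, 0]
    - [0, 0, 0]
    - [0, 0, 0]

```text
time: 29.5
eef_pos: [0.4459, 0.3119, 0.3944]
ee_rot: [-0.0, -0.217, 0.976, 0.0]
force: [-0.2, 0.9, 0.1]
opening: 0.0604
grip_force: 0.0
```

```bash
python3 - <<'E'
from h import *
S=np.load("side.npy");I=avg("side",4);I4=np.load("side4.npy")
def y(I,b=(205,160,262,195)):
    x0,y0,x1,y1=b;k=I[y0:y1,x0:x1];ys,xs=np.nonzero(np.minimum(k[...,0],k[...,1])-k[...,2]>60);return cv2.minAreaRect(np.c_[xs+x0,ys+y0].astype(np.float32))
print(y(S),y(I))
print("dial change",np.abs(I-I4)[204:216,280:296].mean(2).max())
d=np.abs(I-S).mean(2);
for n,b in(("rack",(215,310,300,360)),("bottle",(195,240,235,310)),("flow",(195,195,225,222)),("red/yel knobs+dials",(262,216,330,250))): print(n,d[b[1]:b[3],b[0]:b[2]].max().round(1))
delta([.45,.31,.4],115)
E
```

```text
((233.1934051513672, 175.69625854492188), (11.294571876525879, 41.217159271240234), 74.47589111328125) ((233.48626708984375, 175.95413208007812), (11.685482025146484, 40.80339813232422), 73.3007583618164)
dial change 0.7999999999999924
rack 2.2
bottle 2.3
flow 1.4
red/yel knobs+dials 2.6
t 29.70 pos [0.4459 0.3119 0.3933] closing yaw 115.0 z [-0.002 -0.002 -1.   ] shift [-0.029 -0.035 -0.067] open 0.0602 q [-1.09  0.29  0.44  1.91 -0.15  0.98  1.43]
turn 0.0
```

The detector is back where it was, the dial has not moved since release, and nothing else was disturbed.

```bash
python3 -c "
from bench import bot
print(bot.job_done())"
```

```text
the job is handed in; nothing more can be done
None
```

I turned the blue knob until the needle lay on the green hand, within what the camera resolves (about 0.05 rad). I then held the probe about 1 cm from the blue line's nut for about 2.5 s, set the detector back in its dock, and handed the job in at about 30 s.

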